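Wedge the rocking transformer case

ROBOT

A 6-joint arm with a two-finger parallel gripper is mounted at the origin on the work surface. World frame = base frame: x ahead of the robot, y to its left, z up, the work surface at z = 0. Lengths are in m, angles in degrees, forces in N, time in s.
With the tool pointing down it reaches from about 0.275 to 0.725 m from the base axis. Payload 5.6 kg.
Tool frame: the origin (TCP) lies between the finger pads; the fingertips stand 11 mm ahead of it and the grasp point (between the pads) lies 8 mm behind it; z points along the fingers, y is the line along which they close (so a half turn about z gives the same grasp; the last joint's range is limited). The gripper opens to 85 mm and grips with 20 to 120 N. Pads are 22 mm wide; open, the fingers measure 114 mm over their backs; the gripper's body (76 mm by 85 mm) begins 54 mm behind the grasp point. The pads swing forward as they close: fully open they stand 13 mm farther back than shut.
Start: joints at [-58.121, 14.616, 6.199, 0, -81.583, -16.306], TCP at [0.148, -0.53, 0.242] pointing down, gripper open.
Joint ranges: [-168.99, 168.99], [-69.2, 112.95], [-62.41, 85.93], [-164.36, 98.24], [-168.68, -3.75], [-174.98, 174.98]. Speed limits (degrees/s): [147.25, 147.25, 180, 180, 180, 180].

INTERFACE

Orientations are given as [roll, pitch, yaw] about the fixed x, y, z axes, in that order (R = Rz(yaw) Ry(pitch) Rx(roll)).
In Python, from cell import * gives the robot as it stands. The module is installed in compiled form; this text tells all that it offers.
- The arm moves only by the tool send_rows, never from a script. Its argument "deltas" is a list of rows, each a list of 3 entries, a list of its own where there are three numbers: the closure, from 0 (fully open) to 1 (shut), then the shift along the tool's x, y, z in m, then the turn about the tool's z in degrees. In form: [[fingers, [dx, dy, dz], turn], ...]. A call has 1 to 20 rows; each row is the pose to reach, as a shift and turn from the pose commanded when the call began, along the tool's axes at that moment; what a row does not reach only later rows make up. A row lasts 1/12 s, in which the tool goes at most 41.7 mm and 7.16 degrees, less where a joint would pass 70% of its speed; a pose out of reach is approached as far as the arm can. A call with a gripper value outside its range is refused whole. The fingers move at their own pace and stop on an object; "squeeze" is the grip in N (left out, the last holds). Time passes only in rows, so rows that repeat a pose let the fingers close. It gives the time, the measured TCP pose, the force, the opening and the grip force at its end, in the units of the state.
- get_obs(): the state, without advancing time (a new reading comes with each control period).
- read_camera(name): name is "side" or "top" or "wrist"; returns a dict with "frame" (400x640x3 uint8, red, green, blue), "mtx" (3x3 intrinsics, pixels), "dist" ([k1, k2, p1, p2, k3] as OpenCV has them; the pictures are not rectified), "extrinsics" (4x4, takes a point from world to camera coordinates). Camera axes: x right, y up, looking along -z (the intrinsics and any distortion apply to the point x, -y, -z); pixel columns grow to the right and rows downward; lengths in m; the calibration is good to about 2 mm. A picture is of the moment at which its call begins. There is no depth.
- finish_job(): hands the job in; it is judged then, once.
Trained networks look in a picture, given as the dict that the camera call returned (one of the last four; its "shot" number tells which), for a name from the list of things; names that differ only in an ending like _2 or _b are one class to them, and where a whole thing is asked for, a point or a joint stands for the part that bears it (a point fixed in the world has none). Each returns a list of dicts, best first, with "score" (0 to 1); they miss things now and then, are a little off and sometimes report something else, mostly with a low value. They report only what shows in the picture. A call takes as long as a camera call. They do not tell look-alikes from the thing itself.
- silhouettes(name, picture): "region" (400x640 bool, what is visible of it) and "box" ([left, top, right, bottom] as shares, 0 to 1, of the picture: columns of its width, rows of its height, round what is visible of it).
- landmark_of(name, picture): "xy" ([column, row] as shares, 0 to 1, of the picture: columns of its width, rows of its height: a listed point, or the origin of a listed thing).
The state is a dict: "time_s": time; "joint_pos": joint angles; "dq": joint speeds; "joint_efforts": joint torques, N m; "ee_pos": TCP position; "ee_rot": TCP orientation; "force": force on the tool from outside, world axes, zero at the start; "wrist_torque": the same for the moment, N m; "width": opening from 0.0 (shut) to 1.0 (fully open); "grip_force": force on a finger pad.
Only numpy, scipy, OpenCV 4.12 (cv2) and the standard library are available. Lean on these libraries where they do the work, as an engineer would, in place of code of your own. Each camera call takes 0.05 s, during which the arm holds its last target. There are 200 camera calls.

TASK

The grey transformer case rocks on its steel plate because one foot hangs over the plate's cut-away corner. With the fingertips, gently slide the loose wooden wedge along the bench, thin end first, under that hanging foot until it is snug and the case sits level and no longer rocks; do not pinch or lift anything, and do not shift the case or disturb the other things on the bench. Test it by pressing firmly down with the fingertips on the top of the case at the corner above the wedged foot, and finish while still holding that press, the case staying level on its wedge.

Things in the scene. Friction and masses are not known exactly. Their poses are not given: they have to be found in the camera images.
- case: Loose grey box, about 3.5 kg, 150 x 170 mm (x, y), flat top 65 mm above its origin (centre of its footprint, level with its feet's undersides; z up). Rubber feet 28 x 28 x 6 mm at x = +-63, y = +-100 mm, each under a 34 mm wide steel lug that sticks out of the box to y = +-118 mm, upper face at 10 mm. A carrying handle on the top at y = +40, x -50 to +50 mm reaches 100 mm.
- foot (a point): Centre of the underside of the case's hanging foot, the one at (+63, -100) mm; axes as the case. Nothing is under it: it hangs 6 to 10 mm above the bench (differs from run to run), the gap to be filled. The other three feet stand on the plate. The weight keeps the case level until a press of 5 to 10 N on its top at corner starts to tip this foot down (10 to 25 N tip it fully).
- corner (a point): Point on the flat top face of the case near the corner over the hanging foot, 17 mm in from both side faces (at +58, -68, +65 mm in the case's frame): the place to press down.
- plate: Fixed dark steel plate on the bench under the case, axes and centre as the case at the start, 200 x 270 mm (x -100 to +100, y -135 to +135 mm). The corner x > +30, y < -45 mm is cut away down to the bench; there the hanging foot is. Upper face 10 mm above its origin and 6 to 10 mm above the bench.
- wedge: Loose light wooden wedge, 80 g, 120 mm long (its y), 50 mm wide (its x), flat on the bench. Origin: middle of its underside, z up. Thickness falls evenly from 22 mm at the thick end (y = -60 mm) to 2 mm at the thin end (y = +60 mm), 1 in 6. It slides with less than 1 N; once snug under the foot the push needed rises to 4 to 10 N.
- wedge_back (a point): Centre of the wedge's upright thick end face (50 mm wide, 22 mm high), 11 mm above the wedge's underside: the face to push on. Axes as the wedge.
- offcut: Bystander: flat wooden offcut 50 x 120 mm, 20 mm thick all along (not a wedge); origin at the centre of its underside. Leave alone.
- jar: Bystander: clear jar with a lid, 60 mm across, 75 mm high; origin at the centre of its underside. Leave alone.
- tape: Bystander: black roll of tape 90 mm across, 30 mm high; origin at the centre of its underside. Leave alone.
- wrench: Bystander: steel wrench lying flat on the bench to the robot's right. Leave alone.
- screwdriver: Bystander: screwdriver lying beyond the case. Leave alone.
- hammer: Bystander: hammer lying to the left of the case. Leave alone.
- collar: Bystander: steel cylinder 40 mm across, 30 mm high; origin at the centre of its underside. Leave alone.
Not all that is in view belongs to the job. Leave any pink look-alike of the wedge alone.

How it is judged (in metres and radians):
At the end, for the whole second after the job is handed in: Through the last second the fingers press on the case (over 6 N) within 60 mm of the top corner point; the case is level to 0.017 rad (2 mm at the foot), bears on the wedge (over 1.5 N) under the hanging foot, its foot within 15 mm of its start; case and wedge are at rest (contact force between the fingers and case above 6 N and horizontal distance between the grasp point and corner below 0.06 m and height (world z) of the grasp point above 0.07 m and contact force between wedge and case above 1.5 N and angle between case's own z axis and vertical below 0.017 rad and x of foot in the frame of wedge between -0.04 and 0.04 m and y of foot in the frame of wedge between -0.06 and 0.075 m and distance of foot from where it was at the start of the episode below 0.015 m and linear speed of each of case, wedge below 0.01 m/s); the arm keeps its last pose, push and grip.
It fails at once if the wedge is lifted or tipped up (height (world z) of wedge_back above 0.025 m or angle between wedge's own z axis and vertical above 0.2 rad).
It fails at once if the wedge is pinched between the fingers (contact force between the fingers and wedge_c0 above 2 N and contact force between the fingers and wedge_c1 above 2 N).
It fails at once if the case is lifted, tipped over, or shifted by more than 30 mm (height (world z) of case above 0.03 m or angle between case's own z axis and vertical above 0.2 rad or distance of case from where it was at the start of the episode above 0.03 m).
It fails at once if the wedge is rammed (over 40 N) or the case struck (over 60 N) (contact force between the fingers and wedge above 40 N or contact force between the fingers and case above 60 N).
It fails at once if a bystander is moved by more than 30 mm (distance of any of offcut, jar, tape, wrench, collar, screwdriver, hammer from where it was at the start of the episode above 0.03 m).
It also fails if it takes over 67 s, if anything falls off the work surface, if the arm or the gripper's body presses on something with over 40 N, if the wrist force passes 120 N, or if a joint passes its speed limit or range.

## Working session

There is one attempt and no reset: what is moved stays moved. The work goes in short steps, Python scripts to look and compute and a tool call to move; the robot and the scene stay as the last step left them, time stands still between calls to the robot, and variables do not carry over. Pictures are saved under pics/ and viewed, at most 10 in all, crops included, and the job is handed in when it is done.

Besides the shell and the picture viewer there is one more tool, called after "Call:" as name([rows], argument=value, ...), one row to a line, values as JSON. send_rows: Moves the arm, as the interface text tells. Its arguments: {"type":"object","properties":{"deltas":{"type":"array","items":{"type":"array"}},"squeeze":{"type":"number"}},"required":["deltas"]}

```bash
mkdir -p pics; cat > h.py <<'E'
from cell import *
import numpy as np, cv2
def ray(p,xy):
    uv=np.array(xy,float)*[640,400]
    u=cv2.undistortPoints(uv.reshape(1,1,2),p["mtx"],np.array(p["dist"],float)).ravel()
    E=np.array(p["extrinsics"]);R,t=E[:3,:3],E[:3,3]
    return -R.T@t, R.T@np.array([u[0],-u[1],-1.])
def atz(p,xy,z):
    c,d=ray(p,xy); return c+d*(z-c[2])/d[2]
def proj(p,X):
    E=np.array(p["extrinsics"]);c=(E[:3,:3]@np.atleast_2d(X).T).T+E[:3,3]
    c=c*[1,-1,-1]
    return cv2.projectPoints(c,np.zeros(3),np.zeros(3),p["mtx"],np.array(p["dist"],float))[0].reshape(-1,2)
def tri(a,xa,b,xb):
    c1,d1=ray(a,xa);c2,d2=ray(b,xb)
    s=np.linalg.lstsq(np.c_[d1,-d2],c2-c1,rcond=None)[0]
    P,Q=c1+s[0]*d1,c2+s[1]*d2
    return (P+Q)/2,np.linalg.norm(P-Q)
def save(p,n): cv2.imwrite(f"pics/{n}.png",p["frame"][:,:,::-1])
E
cat > a.py <<'E'
from h import *
np.set_printoptions(precision=4,suppress=True)
P={n:read_camera(n) for n in("side","top")}
o=get_obs();print(o["ee_pos"],o["ee_rot"],o["time_s"])
cv2.imwrite("pics/a.png",np.vstack([cv2.resize(P[n]["frame"],(480,300))[:,:,::-1] for n in P]))
save(P["top"],"top");save(P["side"],"side")
for n in("case","foot","corner","wedge","wedge_back","offcut","jar","tape","collar","wrench","hammer"):
    r={k:landmark_of(n,P[k]) for k in P}
    for k in P: print(n,k,[(round(q["score"],2),(np.array(q["xy"])*[640,400]).round(1),atz(P[k],q["xy"],{"corner":.073,"foot":.008,"wedge_back":.011}.get(n,0))[:2]) for q in r[k][:3]])
    if r["side"] and r["top"]: print("   tri",*tri(P["side"],r["side"][0]["xy"],P["top"],r["top"][0]["xy"]))
E
python3 a.py
```

```text
[ 0.1476 -0.5294  0.2415] [ 179.9046   -0.0031 -164.43  ] 0.1
case side [(0.69, array([335. , 265.7]), array([0.503 , 0.1845])), (0.69, array([316. , 224.4]), array([0.5683, 0.0271]))]
case top [(0.62, array([264.9, 222.4]), array([0.4953, 0.1948]))]
   tri [0.4985 0.1936 0.0078] 0.008360067421326979
foot side [(0.6, array([315.3, 236.9]), array([0.5625, 0.0911]))]
foot top [(0.95, array([294.7, 197.8]), array([0.5706, 0.0976]))]
   tri [0.5656 0.0974 0.0139] 0.007750389607482302
corner side [(0.58, array([316.6, 225.4]), array([0.5557, 0.1257]))]
corner top [(0.67, array([284.7, 197.2]), array([0.5612, 0.1245]))]
   tri [0.5585 0.1246 0.0727] 0.0054637395634713915
wedge side [(0.66, array([279.3, 182.6]), array([ 0.7117, -0.1761])), (0.58, array([320.6, 184. ]), array([ 0.5794, -0.1857])), (0.54, array([299.7, 161.5]), array([ 0.6686, -0.3253]))]
wedge top [(0.93, array([381.6, 198.5]), array([ 0.5611, -0.1805])), (0.83, array([375.3, 148.6]), array([ 0.7271, -0.1683])), (0.74, array([429.9, 163.8]), array([ 0.6702, -0.3418]))]
   tri [ 0.6367 -0.1739 -0.0051] 0.14807919010943807
we
[... 1159 characters left out ...]
561, 0.4252]))]
   tri [0.7251 0.166  0.0079] 0.005887997282925337
collar side [(0.55, array([384.6, 210.4]), array([ 0.3784, -0.0658]))]
collar top [(0.46, array([398.1, 195.3]), array([ 0.5698, -0.2336])), (0.43, array([346.5, 260.3]), array([ 0.3675, -0.0604]))]
   tri [ 0.4718 -0.213  -0.0601] 0.22139233581646714
wrench side [(0.73, array([354.6, 156.5]), array([ 0.4788, -0.3904]))]
wrench top [(0.76, array([450.5, 225.8]), array([ 0.4666, -0.3928]))]
   tri [ 0.4729 -0.3942 -0.0029] 0.01182649148881527
hammer side [(0.92, array([399.2, 356.8]), array([0.3598, 0.4212]))]
hammer top [(0.63, array([190. , 268.5]), array([0.3568, 0.431 ]))]
   tri [0.3588 0.428  0.0089] 0.004960122666688729
```

View pics/a.png

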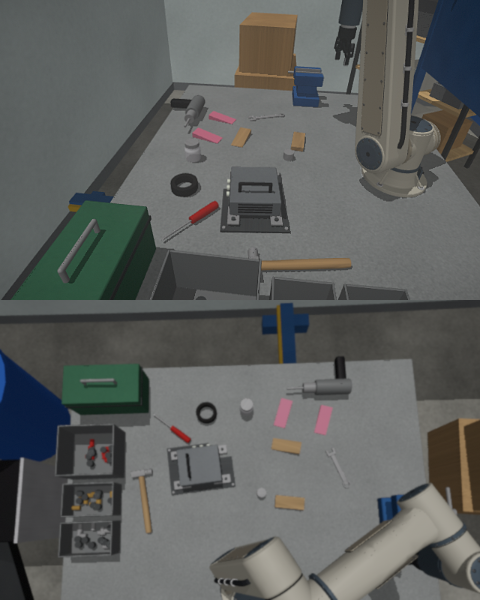

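The side view (top half) and top view (bottom half) show three light-brown or pink groups on the bench. In 640x400 top-view pixels:
- Tan piece at (381,198)
- Tan piece at (388,267), reported as the offcut
- Pink look-alikes at (375,149) and (430,164)

The wedge should be the tan piece at (381,198), and I'll confirm that in an enlarged crop.

```bash
python3 - <<'E'
import cv2,numpy as np
t=cv2.imread("pics/top.png")[120:300,230:450];s=cv2.imread("pics/side.png")[140:300,230:440]
t=cv2.resize(t,(390,320),interpolation=2);s=cv2.resize(s,(400,320),interpolation=2)
cv2.imwrite("pics/crop.png",np.hstack([t,s]))
E
```

```text
(no output)
```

View pics/crop.png

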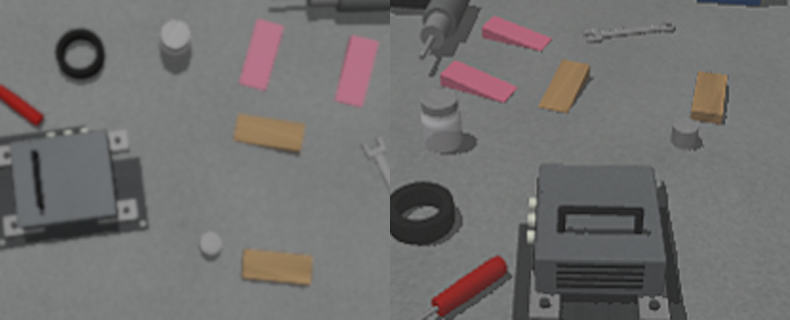

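Call:
send_rows([
  [1, [-0.04, 0.01, 0], -7],
  [1, [-0.08, 0.02, 0], -14],
  [1, [-0.12, 0.03, 0], -21],
  [1, [-0.16, 0.04, 0], -28],
  [1, [-0.2, 0.05, 0], -35],
  [1, [-0.24, 0.06, 0], -42],
  [1, [-0.28, 0.07, 0], -49],
  [1, [-0.32, 0.08, 0], -56],
  [1, [-0.36, 0.09, 0], -63],
  [1, [-0.4, 0.1, 0], -70],
  [1, [-0.44, 0.114, 0], -74],
  [1, [-0.447, 0.114, 0], -74],
  [1, [-0.447, 0.114, 0], -74],
  [1, [-0.447, 0.114, 0], -74],
], squeeze=20)

```text
time_s: 2.37
ee_pos: [0.5478, -0.2997, 0.2418]
ee_rot: [179.9, 0.0, -90.4]
force: [-0.4, -1.1, 0.6]
width: 0.002
grip_force: 0.0
```

In the crop, the upper tan piece, at (268,132) on the left and (565,86) on the right, tapers toward the case. The lower one at (277,267) is a uniformly thick block, so it is the offcut. The wedge is therefore the piece near world (0.561,-0.18), with its thin end already facing the case. Next I'll refine its pose with all three cameras.

```bash
cat > b.py <<'E'
from h import *
import sys
np.set_printoptions(precision=4,suppress=True)
P={n:read_camera(n) for n in("side","top","wrist")}
save(P["wrist"],sys.argv[1])
# masks -> min-area rect on z=~6mm plane
for n,z in(("wedge_back",.011),("wedge",0),("foot",.008),("corner",.073)):
    for k in P:
        print(n,k,[(round(q["score"],2),(np.array(q["xy"])*[640,400]).round(0),atz(P[k],q["xy"],z)[:2]) for q in landmark_of(n,P[k])[:4]])
for k in P:
    for q in silhouettes("wedge",P[k])[:4]:
        c=max(cv2.findContours(q["region"].astype(np.uint8),0,1)[0],key=len).reshape(-1,2)
        w=np.array([atz(P[k],(x+.0)/np.array([640,400]),.0)[:2] for x in c],np.float32)
        print("sil",k,round(q["score"],2),cv2.boxPoints(cv2.minAreaRect(w)).tolist().__str__()[:170])
E
python3 b.py w1
```

```text
wedge_back side [(0.9, array([327., 172.]), array([ 0.5661, -0.2485])), (0.82, array([281., 153.]), array([ 0.7413, -0.3549])), (0.57, array([259., 174.]), array([ 0.7833, -0.2003])), (0.27, array([354., 153.]), array([ 0.4813, -0.396 ]))]
wedge_back top []
wedge_back wrist [(0.91, array([114., 269.]), array([ 0.7765, -0.1907])), (0.86, array([299., 233.]), array([ 0.5645, -0.2347])), (0.79, array([124., 118.]), array([ 0.7381, -0.3578]))]
wedge side [(0.96, array([277., 180.]), array([ 0.7212, -0.188 ])), (0.65, array([319., 181.]), array([ 0.5857, -0.201 ])), (0.59, array([296., 162.]), array([ 0.6798, -0.317 ]))]
wedge top [(0.66, array([431., 161.]), array([ 0.6794, -0.3457])), (0.4, array([378., 151.]), array([ 0.7194, -0.1771]))]
wedge wrist [(0.85, array([291., 278.]), array([ 0.5753, -0.1742])), (0.77, array([169., 282.]), array([ 0.7192, -0.169 ])), (0.58, array([185., 133.]), array([ 0.6805, -0.3412]))]
foot side [(0.66, array([312., 236.]), array([0.5707, 0.0876]))]
foot top [(0.91, array([295., 199.]), array([0.5674, 0.0983]))]
foot wrist []
corner side [(0.79, array([316
[... 1080 characters left out ...]
031089842319489], [0.6098237633705139, -0.14235137403011322], [0.6106792092323303, -0.1230788379907608], [0.5647091269493103, -0.12103836238384
sil wrist 0.89 [[0.6539306640625, -0.17636075615882874], [0.7780711650848389, -0.21853035688400269], [0.799834132194519, -0.15446367859840393], [0.6756936311721802, -0.11229407787322998
sil wrist 0.74 [[0.6177520155906677, -0.3514162003993988], [0.7446718811988831, -0.385915607213974], [0.7592830061912537, -0.3321627676486969], [0.6323631405830383, -0.2976633608341217]
sil wrist 0.7 [[0.5363259315490723, -0.23112936317920685], [0.5876039266586304, -0.24250097572803497], [0.611126184463501, -0.13643227517604828], [0.5598481893539429, -0.12506066262722
```

View pics/w1.png

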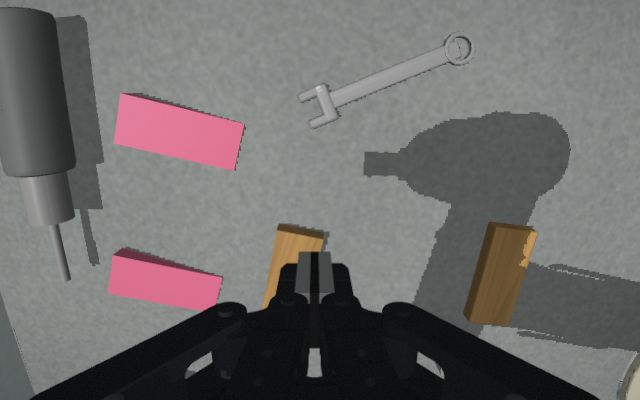

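The wrist view shows the wedge's thick end at about (302,230), with its long edge running to (263,306), so the thin end leans towards +x. I'll fit the wedge and case poses to masks from the unobstructed first top and side pictures.

```bash
cat > fit.py <<'E'
from h import *
from scipy.optimize import minimize
np.set_printoptions(precision=4,suppress=True)
def box(x,y,z0,z1): return np.array([[a,b,c] for a in x for b in y for c in(z0,z1)])
WV=np.array([[sx*.025,y,z] for sx in(-1,1) for y,z in((-.06,0),(-.06,.022),(.06,0),(.06,.002))])
def place(V,p,z=0):
    c,s=np.cos(p[2]),np.sin(p[2]); return V@np.array([[c,s,0],[-s,c,0],[0,0,1]])+[p[0],p[1],z]
def raster(cam,parts,p,z):
    m=np.zeros((1600,2560),np.uint8)
    for V in parts:
        cv2.fillConvexPoly(m,cv2.convexHull(((proj(cam,place(V,p,z))+.5)*4).astype(np.int32)),1)
    return cv2.resize(m.astype(np.float32),(640,400),interpolation=cv2.INTER_AREA)
def fit(cams,masks,parts,p0,z=0):
    def f(p):
        r=0
        for c,m in zip(cams,masks):
            a=raster(c,parts,p,z); r+=np.minimum(a,m).sum()/np.maximum(a,m).sum()
        return -r/len(cams)
    S=np.array([p0]+[np.add(p0,d) for d in((.008,0,0),(0,.008,0),(0,0,.1))])
    r=minimize(f,p0,method="Nelder-Mead",options=dict(initial_simplex=S,xatol=1e-4,fatol=1e-5))
    return r.x,-r.fun
def tan(img,ctr,rad=45):
    h=cv2.cvtColor(img,cv2.COLOR_RGB2HSV)
    m=((h[...,0]>8)&(h[...,0]<25)&(h[...,1]>70)&(h[...,2]>50)).astype(np.uint8)
    n,l,st,ce=cv2.connectedComponentsWithStats(m)
    ok=[i for i in range(1,n) if st[i,4]>60]
    i=min(ok,key=lambda i:np.hypot(*(ce[i]-ctr)));return (l==i).astype(np.float32)
CASE=[box((-.075,.075),(-.085,.085),.006,.065)]
E
python3 - <<'E'
from fit import *
P={n:read_camera(n) for n in("side","top")}
I={n:cv2.imread(f"pics/{n}.png")[:,:,::-1].copy() for n in P}
ms={"side":tan(I["side"],(320,184)),"top":tan(I["top"],(381,198))}
for ks in(["side"],["top"],["side","top"]):
    print("wedge",ks,fit([P[k] for k in ks],[ms[k] for k in ks],[WV],[.57,-.18,-.17]))
# plate from top image: dark region
PL=[np.array([[x,y,.01] for x,y in((-.1,-.135),(-.1,.135),(.1,.135),(.1,-.135))])]
g=I["top"][...,:3].astype(int).sum(2)
L=P["side"];q=[s for s in silhouettes("case",L)]
for k in P:
    for s in silhouettes("case",P[k])[:2]:
        r=s["region"]; print("case",k,s["score"],r.sum(),(np.array(s["box"])*[640,400,640,400]).round(0))
        if r.sum()>500:
            LUG=[box((sx*.063-.017,sx*.063+.017),(-.118,.118),.006,.010) for sx in(-1,1)]
            H=[box((-.05,.05),(.034,.046),.065,.1)]
            print(fit([P[k]],[r.astype(np.float32)],CASE+LUG+H,[.497,.19,.06],.009))
# colour samples of case area
cv2.imwrite("pics/casec.png",cv2.resize(cv2.imread("pics/top.png")[165:265,210:330],(720,600),interpolation=2))
E
```

```text
wedge ['side'] (array([ 0.577 , -0.1802, -0.1852]), np.float64(0.9204673171043396))
wedge ['top'] (array([ 0.5744, -0.1779, -0.2224]), np.float64(0.9234902262687683))
wedge ['side', 'top'] (array([ 0.5753, -0.1786, -0.2126]), np.float64(0.9084453582763672))
case side 0.95 4825 [300. 223. 375. 300.]
(array([0.4971, 0.1888, 0.1087]), np.float64(0.9404541850090027))
case top 0.89 3384 [228. 192. 306. 252.]
(array([0.4954, 0.1866, 0.1011]), np.float64(0.953759491443634))
```

View pics/casec.png

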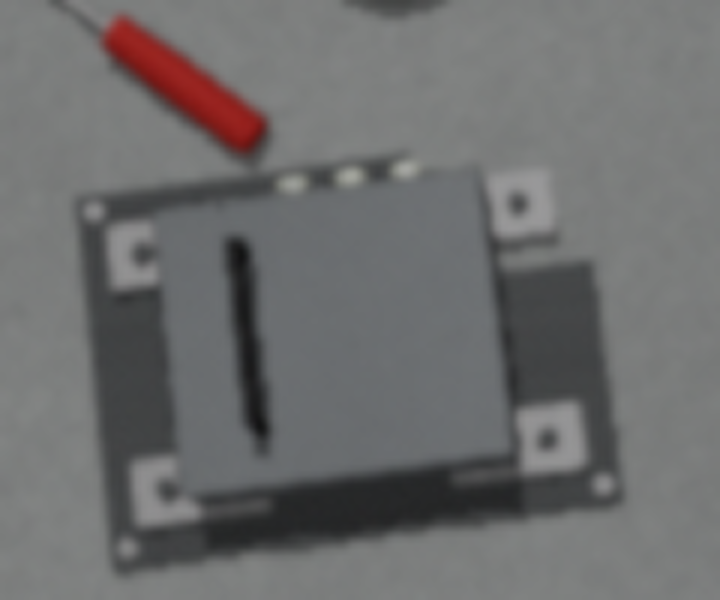

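The case centre is about (0.496,0.188) with a yaw of +6°. The cut-away corner and hanging foot are at crop (520,205), about world (0.569,0.096). The wedge is at (0.5755,-0.179) with a yaw of -12°. I'll descend behind its thick end, lined up with it.

Call:
send_rows([
  [1, [-0.01, -0.003, 0.03], 5],
  [1, [-0.022, -0.006, 0.07], 11.6],
  [1, [-0.022, -0.006, 0.11], 11.6],
  [1, [-0.022, -0.006, 0.15], 11.6],
  [1, [-0.022, -0.006, 0.185], 11.6],
  [1, [-0.022, -0.006, 0.21], 11.6],
  [1, [-0.022, -0.006, 0.224], 11.6],
  [1, [-0.022, -0.006, 0.224], 11.6],
  [1, [-0.022, -0.006, 0.224], 11.6],
])

```text
time_s: 4.27
ee_pos: [0.5537, -0.2781, 0.0181]
ee_rot: [179.9, -0.0, -102.0]
force: [0.4, -0.5, 1.6]
width: 0.002
grip_force: 0.0
```

```bash
cat > plan.py <<'E'
from h import *
def rows(poses,z=None,off=.071):
    """wedge poses (x,y,theta deg) -> deltas in tool axes"""
    o=get_obs();e=np.array(o["ee_pos"]);y=np.radians(o["ee_rot"][2])
    X=np.array([np.cos(y),np.sin(y)]);Y=np.array([np.sin(y),-np.cos(y)])
    for x,yy,t in poses:
        a=np.radians(t);c=np.array([x,yy])-off*np.array([-np.sin(a),np.cos(a)])-e[:2]
        turn=-((-90+t)-o["ee_rot"][2])
        print(f"[1, [{c@X:.3f}, {c@Y:.3f}, 0], {turn:.1f}],",end=" ")
    print()
def path(p,t0,t1,L,n):
    out=[];p=np.array(p,float)
    for i in range(n):
        t=np.radians(t0+(t1-t0)*(i+.5)/n); p=p+L/n*np.array([-np.sin(t),np.cos(t)])
        out.append((*p,t0+(t1-t0)*(i+1)/n))
    return out
E
python3 - <<'E'
from plan import *
a=path((.5755-.0062,-.179-.0293),-12,-12,.03,4)
b=path((.5755,-.179),-12,-3,.065,10)
rows(a+b)
E
```

```text
[1, [-0.008, -0.001, 0], -0.0], [1, [-0.016, -0.001, 0], -0.0], [1, [-0.023, -0.001, 0], -0.0], [1, [-0.031, -0.001, 0], -0.0], [1, [-0.037, -0.002, 0], -0.9], [1, [-0.044, -0.003, 0], -1.8], [1, [-0.050, -0.004, 0], -2.7], [1, [-0.057, -0.004, 0], -3.6], [1, [-0.063, -0.005, 0], -4.5], [1, [-0.070, -0.006, 0], -5.4], [1, [-0.076, -0.006, 0], -6.3], [1, [-0.083, -0.006, 0], -7.2], [1, [-0.090, -0.007, 0], -8.1], [1, [-0.096, -0.007, 0], -9.0],
```

Call:
send_rows([
  [1, [-0.008, -0.001, 0], 0],
  [1, [-0.016, -0.001, 0], 0],
  [1, [-0.023, -0.001, 0], 0],
  [1, [-0.031, -0.001, 0], 0],
  [1, [-0.037, -0.002, 0], -0.9],
  [1, [-0.044, -0.003, 0], -1.8],
  [1, [-0.05, -0.004, 0], -2.7],
  [1, [-0.057, -0.004, 0], -3.6],
  [1, [-0.063, -0.005, 0], -4.5],
  [1, [-0.07, -0.006, 0], -5.4],
  [1, [-0.076, -0.006, 0], -6.3],
  [1, [-0.083, -0.006, 0], -7.2],
  [1, [-0.09, -0.007, 0], -8.1],
  [1, [-0.096, -0.007, 0], -9],
])

```text
time_s: 5.43
ee_pos: [0.5809, -0.1849, 0.0182]
ee_rot: [180.0, 0.0, -92.9]
force: [-0.1, -1.0, 1.0]
width: -0.001
grip_force: 0.5
```

```bash
cat > look.py <<'E'
from fit import *
import sys
g=[float(v) for v in sys.argv[2:5]]
P={n:read_camera(n) for n in("side","top")}
o=get_obs();print(o["time_s"],o["ee_pos"],o["ee_rot"],o["force"])
for k in P:
    c=proj(P[k],[[g[0],g[1],.01]])[0]; m=tan(P[k]["frame"],c); r=fit([P[k]],[m],[WV],g)
    print(k,m.sum(),r[0][:2],np.degrees(r[0][2]).round(1),r[1])
def cr(k,X):
    u,v=proj(P[k],[X])[0].astype(int); u=min(max(u,60),580);v=min(max(v,50),350)
    return cv2.resize(P[k]["frame"][v-50:v+50,u-60:u+60],(396,330),interpolation=2)[:,:,::-1]
X=[g[0],(g[1]+.1)/2,.01]
cv2.imwrite(f"pics/{sys.argv[1]}.png",np.hstack([cr("side",X),cr("top",X)]))
E
python3 look.py l1 .583 -.115 -.05
```

```text
5.5333 [ 0.5808 -0.1844  0.0181] [179.9875   0.0311 -92.9332] [-0.5726 -0.3047 -0.1058]
side 454.0 [ 0.5841 -0.1151] -3.0 0.9396978616714478
top 334.0 [ 0.5814 -0.1152] -3.1 0.5400161743164062
```

View pics/l1.png

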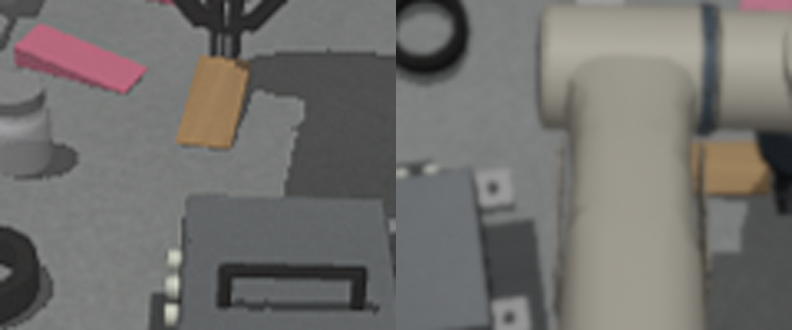

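The side crop (left) shows the fingers flush on the wedge's thick end and the wedge turning as planned. The fit gives (0.584,-0.115) at -3°. I'll continue the curve until the thin end is just short of the foot.

```bash
python3 - <<'E'
from plan import *
o=get_obs();a=np.radians(o["ee_rot"][2]+90)
w=np.array(o["ee_pos"][:2])+.071*np.array([-np.sin(a),np.cos(a)]);print(w)
b=path(w,-3,5,.07,10);c=path(b[-1][:2],5,5,.062,9);rows(b+c);print(c[-1])
E
```

```text
[ 0.58447082 -0.11346482]
[1, [-0.007, -0.001, 0], -0.7], [1, [-0.014, -0.002, 0], -1.5], [1, [-0.021, -0.002, 0], -2.3], [1, [-0.028, -0.003, 0], -3.1], [1, [-0.035, -0.004, 0], -3.9], [1, [-0.042, -0.004, 0], -4.7], [1, [-0.049, -0.005, 0], -5.5], [1, [-0.056, -0.005, 0], -6.3], [1, [-0.063, -0.005, 0], -7.1], [1, [-0.070, -0.005, 0], -7.9], [1, [-0.077, -0.004, 0], -7.9], [1, [-0.084, -0.003, 0], -7.9], [1, [-0.091, -0.002, 0], -7.9], [1, [-0.098, -0.001, 0], -7.9], [1, [-0.105, -0.000, 0], -7.9], [1, [-0.111, 0.001, 0], -7.9], [1, [-0.118, 0.002, 0], -7.9], [1, [-0.125, 0.003, 0], -7.9], [1, [-0.132, 0.004, 0], -7.9], 
(np.float64(0.5778464742239069), np.float64(0.018232322474764105), 5.0)
```

Call:
send_rows([
  [1, [-0.007, -0.001, 0], -0.7],
  [1, [-0.014, -0.002, 0], -1.5],
  [1, [-0.021, -0.002, 0], -2.3],
  [1, [-0.028, -0.003, 0], -3.1],
  [1, [-0.035, -0.004, 0], -3.9],
  [1, [-0.042, -0.004, 0], -4.7],
  [1, [-0.049, -0.005, 0], -5.5],
  [1, [-0.056, -0.005, 0], -6.3],
  [1, [-0.063, -0.005, 0], -7.1],
  [1, [-0.07, -0.005, 0], -7.9],
  [1, [-0.077, -0.004, 0], -7.9],
  [1, [-0.084, -0.003, 0], -7.9],
  [1, [-0.091, -0.002, 0], -7.9],
  [1, [-0.098, -0.001, 0], -7.9],
  [1, [-0.105, 0, 0], -7.9],
  [1, [-0.111, 0.001, 0], -7.9],
  [1, [-0.118, 0.002, 0], -7.9],
  [1, [-0.125, 0.003, 0], -7.9],
  [1, [-0.132, 0.004, 0], -7.9],
])

```text
time_s: 7.12
ee_pos: [0.5836, -0.0529, 0.0183]
ee_rot: [-180.0, -0.0, -85.1]
force: [0.2, 0.8, -0.2]
width: -0.002
grip_force: 0.3
```

```bash
python3 look.py l2 .578 .018 .09; python3 - <<'E'
from fit import *
P=read_camera("side")
for s in silhouettes("case",P)[:1]:
    LUG=[box((sx*.063-.017,sx*.063+.017),(-.118,.118),.006,.010) for sx in(-1,1)];H=[box((-.05,.05),(.034,.046),.065,.1)]
    print(s["score"],fit([P],[s["region"].astype(np.float32)],CASE+LUG+H,[.497,.19,.1],.009))
E
```

```text
7.2167 [ 0.5836 -0.0524  0.0183] [-179.9943    0.013   -85.0681] [-0.2576 -0.0929 -0.0438]
side 364.0 [0.5777 0.0128] 6.1 0.6091905832290649
top 437.0 [0.5746 0.0151] 7.8 0.7061452269554138
0.73 (array([0.4977, 0.1884, 0.1147]), np.float64(0.9397833943367004))
```

View pics/l2.png

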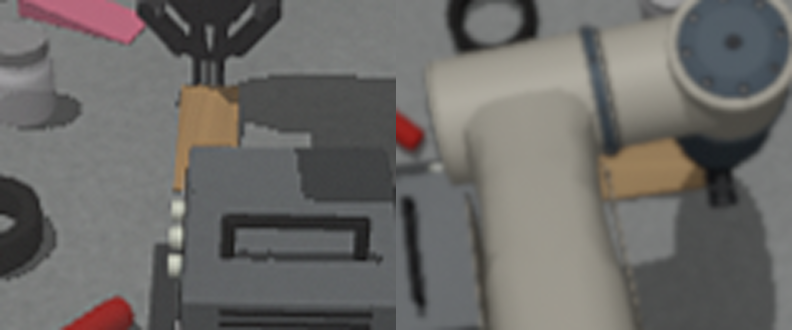

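The fingers are still flush behind the wedge, and its axis lines up with the foot. Its thin end is now at the lug, hidden by the case at (190,185) in the left half. I'll go on in small steps and watch the force.

Call:
send_rows([
  [1, [-0.004, 0, 0], 0],
  [1, [-0.008, 0, 0], 0],
  [1, [-0.012, 0, 0], 0],
  [1, [-0.015, 0, 0], 0],
  [1, [-0.018, 0, 0], 0],
  [1, [-0.02, 0, 0], 0],
])

```text
time_s: 7.82
ee_pos: [0.5819, -0.0333, 0.0183]
ee_rot: [180.0, 0.0, -85.1]
force: [-0.5, -0.7, -0.6]
width: -0.0
grip_force: 0.3
```

Call:
send_rows([
  [1, [-0.002, 0, 0], 0],
  [1, [-0.004, 0, 0], 0],
  [1, [-0.005, 0, 0], 0],
  [1, [-0.005, 0, 0], 0],
])

```text
time_s: 8.15
ee_pos: [0.5815, -0.0284, 0.0183]
ee_rot: [-180.0, 0.0, -85.1]
force: [0.8, 0.7, -0.5]
width: -0.001
grip_force: 0.0
```

Call:
send_rows([
  [1, [-0.0015, 0, 0], 0],
  [1, [-0.003, 0, 0], 0],
  [1, [-0.004, 0, 0], 0],
  [1, [-0.004, 0, 0], 0],
])

```text
time_s: 8.48
ee_pos: [0.5812, -0.0244, 0.0183]
ee_rot: [-180.0, 0.0, -85.1]
force: [0.2, -0.0, -0.6]
width: -0.002
grip_force: 0.0
```

Call:
send_rows([
  [1, [-0.0015, 0, 0], 0],
  [1, [-0.003, 0, 0], 0],
  [1, [-0.004, 0, 0], 0],
  [1, [-0.004, 0, 0], 0],
])

```text
time_s: 8.82
ee_pos: [0.5808, -0.0212, 0.0183]
ee_rot: [180.0, -0.1, -85.1]
force: [0.3, -3.4, 0.1]
width: 0.0
grip_force: 2.1
```

Call:
send_rows([
  [1, [-0.001, 0, 0], 0],
  [1, [-0.002, 0, 0], 0],
  [1, [-0.003, 0, 0], 0],
  [1, [-0.003, 0, 0], 0],
])

```text
time_s: 9.15
ee_pos: [0.5806, -0.0205, 0.0185]
ee_rot: [179.9, -0.2, -85.1]
force: [1.4, -12.7, -0.6]
width: 0.004
grip_force: 6.6
```

The force rose to about 13 N with almost no further motion, so the wedge is snug. I'll back off and check the wedge and the case.

Call:
send_rows([
  [1, [0.003, 0, 0], 0],
  [1, [0.01, 0, 0], 0],
  [1, [0.025, 0, 0], 0],
  [1, [0.035, 0, -0.02], 0],
  [1, [0.035, 0, -0.06], 0],
  [1, [0.035, 0, -0.1], 0],
  [1, [0.035, 0, -0.13], 0],
  [1, [0.035, 0, -0.13], 0],
])

```text
time_s: 9.82
ee_pos: [0.5876, -0.0527, 0.1563]
ee_rot: [-179.2, -0.0, -85.1]
force: [2.2, 0.5, 0.8]
width: -0.0
grip_force: 0.0
```

```bash
python3 look.py l3 .574 .05 .09; python3 - <<'E'
from fit import *
for k in("side","top"):
  P=read_camera(k)
  for n,z in(("foot",.008),("corner",.073)):
    print(k,n,[(round(q["score"],2),atz(P,q["xy"],z)[:2]) for q in landmark_of(n,P)[:2]])
  if k=="side":
   for s in silhouettes("case",P)[:1]:
    LUG=[box((sx*.063-.017,sx*.063+.017),(-.118,.118),.006,.010) for sx in(-1,1)];H=[box((-.05,.05),(.034,.046),.065,.1)]
    print(s["score"],fit([P],[s["region"].astype(np.float32)],CASE+LUG+H,[.497,.19,.1],.009))
E
```

```text
9.9167 [ 0.5844 -0.0521  0.1499] [-179.7785    0.0815  -85.1271] [ 0.1462  0.4708 -0.7441]
side 258.0 [0.5771 0.026 ] 5.0 0.4237760901451111
top 317.0 [0.5723 0.0491] 2.8 0.5207197666168213
side foot [(0.72, array([0.5665, 0.0806]))]
side corner [(0.94, array([0.557 , 0.1267]))]
0.61 (array([0.4971, 0.1883, 0.1146]), np.float64(0.9422454833984375))
top foot []
top corner []
```

View pics/l3.png

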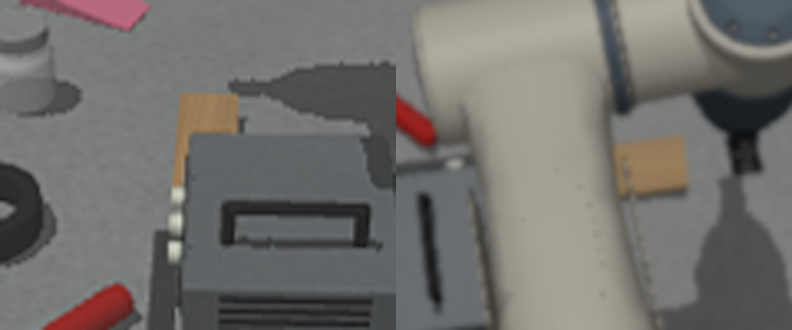

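The case has not moved, and the wedge sits under the lug at left-half (207,115), right-half (650,165). Now I'll move over the corner point and come down for the press.

Call:
send_rows([
  [1, [-0.03, 0.002, 0], 0],
  [1, [-0.065, 0.004, 0], 0],
  [1, [-0.1, 0.006, 0], 0],
  [1, [-0.14, 0.008, 0], 0],
  [1, [-0.17, 0.01, 0.01], 0],
  [1, [-0.18, 0.01, 0.03], 0],
  [1, [-0.18, 0.01, 0.045], 0],
  [1, [-0.18, 0.01, 0.055], 0],
  [1, [-0.18, 0.01, 0.055], 0],
  [1, [-0.18, 0.01, 0.055], 0],
])

```text
time_s: 11.1
ee_pos: [0.5583, 0.1253, 0.093]
ee_rot: [179.9, -0.1, -85.1]
force: [0.3, 0.4, -0.1]
width: -0.003
grip_force: 0.0
```

Call:
send_rows([
  [1, [0, 0, 0.002], 0],
  [1, [0, 0, 0.004], 0],
  [1, [0, 0, 0.006], 0],
  [1, [0, 0, 0.008], 0],
  [1, [0, 0, 0.008], 0],
])

```text
time_s: 11.52
ee_pos: [0.5582, 0.1257, 0.0851]
ee_rot: [180.0, 0.0, -85.1]
force: [0.6, 0.2, -0.1]
width: -0.002
grip_force: 0.0
```

Call:
send_rows([
  [1, [0, 0, 0.001], 0],
  [1, [0, 0, 0.002], 0],
  [1, [0, 0, 0.003], 0],
  [1, [0, 0, 0.003], 0],
])

```text
time_s: 11.85
ee_pos: [0.5585, 0.126, 0.083]
ee_rot: [-180.0, -0.0, -85.1]
force: [-2.6, -0.2, 3.9]
width: 0.001
grip_force: 2.2
```

Call:
send_rows([
  [1, [0, 0, 0.001], 0],
  [1, [0, 0, 0.001], 0],
])

```text
time_s: 12.02
ee_pos: [0.5585, 0.126, 0.0829]
ee_rot: [-179.9, -0.0, -85.1]
force: [-5.1, 0.2, 10.4]
width: -0.0
grip_force: 5.2
```

Call:
send_rows([
  [1, [0, 0, 0.0005], 0],
  [1, [0, 0, 0.001], 0],
  [1, [0, 0, 0.001], 0],
  [1, [0, 0, 0.001], 0],
])

```text
time_s: 12.35
ee_pos: [0.5585, 0.1259, 0.0828]
ee_rot: [-179.9, -0.0, -85.1]
force: [-7.2, -0.7, 16.2]
width: -0.003
grip_force: 7.9
```

Call:
send_rows([
  [1, [0, 0, 0.0005], 0],
  [1, [0, 0, 0.0005], 0],
  [1, [0, 0, 0.0005], 0],
  [1, [0, 0, 0.0005], 0],
  [1, [0, 0, 0.0005], 0],
  [1, [0, 0, 0.0005], 0],
])

```text
time_s: 12.85
ee_pos: [0.5585, 0.1259, 0.0828]
ee_rot: [-179.9, -0.0, -85.1]
force: [-7.8, -0.8, 18.4]
width: -0.003
grip_force: 9.3
```

```bash
python3 look.py l4 .574 .05 .09; python3 - <<'E'
from fit import *
P=read_camera("side")
for n,z in(("foot",.008),("corner",.073)):
    print(n,[(round(q["score"],2),atz(P,q["xy"],z)[:2]) for q in landmark_of(n,P)[:2]])
E
```

```text
12.95 [0.5585 0.126  0.0828] [-179.8799   -0.0075  -85.0705] [-9.1742  0.0791 18.7894]
side 98.0 [0.5946 0.0273] 7.7 0.16274000704288483
top 435.0 [0.5712 0.0507] 4.8 0.708601176738739
foot [(0.55, array([0.5682, 0.0892]))]
corner [(0.72, array([ 0.3563, -0.0471])), (0.67, array([0.5645, 0.0638]))]
```

View pics/l4.png

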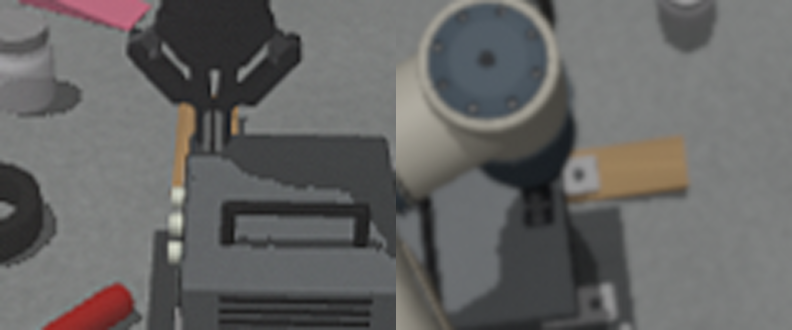

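The top half shows the steel lug at (580,175) resting on the wedge, with the fingers pressing beside it on the corner. The press height stayed within 0.4 mm from 4 N to 19 N, so the case no longer rocks. I'll relieve the sideways friction slightly, let it settle, and then hand in.

Call:
send_rows([
  [1, [0, 0.0005, 0], 0],
  [1, [0, 0.001, 0], 0],
  [1, [0, 0.001, 0], 0],
  [1, [0, 0.001, 0], 0],
  [1, [0, 0.001, 0], 0],
  [1, [0, 0.001, 0], 0],
])

```text
time_s: 13.6
ee_pos: [0.5584, 0.126, 0.0828]
ee_rot: [-179.8, -0.0, -85.1]
force: [-5.3, -0.7, 15.1]
width: -0.003
grip_force: 8.1
```

```bash
python3 -c "
from cell import *
print(get_obs()['force']);print(finish_job())"
```

```text
[-5.32890231 -0.65606321 15.13756021]
the job is handed in; nothing more can be done
None
```

The wedge is snug under the hanging foot, and the job was handed in at about 14 s with the fingers still pressing the corner at about 15 N; the case held steady under presses up to 19 N, but no verdict came back.

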